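# Open the showcase at the pumpkin

## Robot

A 6-joint arm with a two-finger parallel gripper is mounted at the origin on the work surface. World frame = base frame: x ahead of the robot, y to its left, z up, the work surface at z = 0. Lengths are in m, angles in degrees, forces in N, time in s.
With the tool pointing down it reaches from about 0.35 to 0.875 m from the base axis. Payload 4.2 kg.
Tool frame: the origin (TCP) lies midway between the tips of the shut fingers; the grasp point (between the pads) lies 19 mm behind it; z points along the fingers, y is the line along which they close (so a half turn about z gives the same grasp; the last joint's range is limited). The gripper opens to 87 mm and grips with 3 to 60 N. Pads are 19 mm wide; open, the fingers measure 117 mm over their backs; the gripper's body (75 mm by 190 mm) begins 51 mm behind the grasp point.
Start: joints at [-55.657, 22.042, 0.453, 0, -68.411, -14.817], TCP at [0.209, -0.589, 0.198] pointing down, gripper open.
Joint ranges: [-179.83, 179.83], [-69.29, 118.12], [-61.27, 80.66], [-181.25, 117.63], [-171.15, -9.14], [-177.46, 177.46]. Speed limits (degrees/s): [159.86, 159.86, 180, 180, 180, 180].

## Interface

Orientations are given as a 3x3 rotation matrix whose columns are the frame's x, y, z axes.
In Python, from station import r, cams gives the robot as it stands.
- The arm moves only by the tool play_rows, never from a script. Its argument "commands" is text: rows parted by semicolons, each of 6 numbers parted by spaces: the shift along the world's x, y, z normalised to -1 to 1, where 1 is 30 mm, then the turn, a rotation vector about the world's x, y, z normalised to -1 to 1, where 1 is 0.15 rad. A call has 1 to 20 rows; each row shifts and turns the commanded pose from where the row before left it; what a row does not reach is not made up. A row lasts 1/10 s, in which the tool goes at most 50 mm and 8.59 degrees, less where a joint would pass 70% of its speed; a pose out of reach is approached as far as the arm can. A call with a number of a shift or a turn outside -1 to 1 is refused whole. A call with a gripper value outside its range is refused whole. "grip" is the finger opening in mm, from 0 to 87, set as the call begins (left out, the last holds). The fingers move at their own pace and stop on an object; the grip force is fixed at half the most. Time passes only in rows, so rows that do not move let the fingers close. It gives the time, the measured TCP pose, the force, the opening and the grip force at its end, in the units of the state.
- r.sense(): the state, without advancing time (a new reading comes with each control period).
- cams.capture(name): name is "scene" or "top" or "wrist"; returns (picture, depth): 384x512x3 uint8, blue, green, red; 384x512 float32, m along the optical axis (not along the pixel's ray), 0 where there is no reading.
- cams.camera_info(name): a dict with "mtx" (3x3 intrinsics, pixels), "k1" (the pictures are not rectified: a ray, as slopes to the right and down, at radius r is drawn at 1 + k1 r^2 times it, then the intrinsics apply), "R" (3x3) and "t" (3): a world point X has camera coordinates R X + t. Camera axes: x right, y down, z forward; pixel columns grow to the right and rows downward; lengths in m; the calibration is good to about 2 mm. A picture is of the moment at which its call begins: read the wrist's pose just before it. camera_info takes no time and is no camera call; for the wrist camera it gives the pose at the moment of the call.
- r.finish_job(): hands the job in; it is judged then, once.
The state is a dict: "time_s": time; "joints": joint angles; "joint_velocities": joint speeds; "effort": joint torques, N m; "tcp_pos": TCP position; "ee_rot": TCP orientation; "wrist_force": force on the tool from outside, world axes, zero at the start; "moment": the same for the moment, N m; "gripper_width": opening from 0.0 (shut) to 1.0 (fully open); "gripper_force": force on a finger pad.
Only numpy, scipy, OpenCV 4.12 (cv2) and the standard library are available. Lean on these libraries where they do the work, as an engineer would, in place of code of your own. Each camera call takes 0.05 s, during which the arm holds its last target. There are 200 camera calls.

## Task

A customer wants a closer look at the orange pumpkin in the glass showcase. With the fingertips, press gently on the free edge of the door it stands behind, near the top, until the push catch gives, and let the spring pop that door ajar; then push it open from behind with the outside of the fingers to about a right angle and leave it standing open. Keep the other door shut, and leave everything in, on and beside the showcase where it stands: nothing is picked up.

Things in the scene. Friction and masses are not known exactly. Their poses are not given: they have to be found in the camera images.
- case: fixed glass showcase with black edges, 260 mm deep (x), 440 wide (y), 250 high; origin: centre of its underside. Two doors close its -x side, towards the robot; shut, their outer faces lie at x = -0.152, inner at -0.136 (case front -0.130), z = 0.035 to 0.248. A partition at y = 0 makes a left (+y) and a right compartment. Catch parts behind the doors lie below z = 0.195: a finger may go down to 0.20 there.
- door_left (a joint): left-hand door as the robot sees it (+y of the case), no handle: black-framed glass, 215 mm wide, 213 high, 16 thick, hinged along its outer (+y) edge, free edge next to the case's middle, 6 mm from the other door. rad: 0 shut and latched, grows as it opens towards the robot, -0.03 pressed in to its stop, 1.75 fully open. Once open it has light friction (0.1 N m), stays where left and never latches again.
- door_right (a joint): right-hand door as the robot sees it (-y of the case), no handle: black-framed glass, 215 mm wide, 213 high, 16 thick, hinged along its outer (-y) edge, free edge next to the case's middle, 6 mm from the other door. rad: 0 shut and latched, grows as it opens towards the robot, -0.03 pressed in to its stop, 1.75 fully open. Once open it has light friction (0.1 N m), stays where left and never latches again.
- door_left_hinge (a point): point on the left door's hinge axis (vertical) at the height of the door's top edge; the axis lies in the middle of the door's thickness, at its outer end
- door_left_press (a point): where to press the left door: on its outer face, 30 mm from its free edge, 25 mm below its top edge; moves with the door. Pushed in here about 4 mm (8 N; stop at 5.5 mm), the push catch trips; as the finger draws back, a spring plunger follows and leaves the door ajar at 0.2 to 0.3 rad, free edge 45 to 65 mm out
- door_right_hinge (a point): point on the right door's hinge axis (vertical) at the height of the door's top edge; the axis lies in the middle of the door's thickness, at its outer end
- door_right_press (a point): where to press the right door: on its outer face, 30 mm from its free edge, 25 mm below its top edge; moves with the door. Pushed in here about 4 mm (8 N; stop at 5.5 mm), the push catch trips; as the finger draws back, a spring plunger follows and leaves the door ajar at 0.2 to 0.3 rad, free edge 45 to 65 mm out
- pumpkin_center (a point): centre, half-way up, of the orange toy pumpkin with a green stem, 90 mm across, 63 mm high without the stem; loose, standing in one of the two compartments
- spool_center (a point): centre, half-way up, of the spool of gold ribbon with white flanges, 68 mm across, 60 mm high; loose, standing in the other compartment
- bowl_center (a point): centre, half-way up, of the white bowl of sweets, 94 mm across, 40 mm high; loose, standing on the showcase's glass top towards the customer's side
- jar_center (a point): centre, half-way up, of the clear jar with a red lid, 72 mm across, 100 mm high; loose on the counter beside the showcase
- cups_center (a point): centre, half-way up, of the stack of pink paper cups, 79 mm across, 115 mm high; loose on the counter beside the showcase, on the other side

How it is judged (in metres and radians):
On the way, in this order (a step that is already met when the one before it is completed fails the run):
1. the fingers press the pumpkin's door inward (((y of pumpkin_center in the frame of case above 0 m and value of joint door_left below -0.008 rad and contact force between the fingers and case above 1 N) or (not (y of pumpkin_center in the frame of case above 0 m) and value of joint door_right below -0.008 rad and contact force between the fingers and case above 1 N))), for 0.02 s.
2. the catch has let go and the spring has put that door ajar (((y of pumpkin_center in the frame of case above 0 m and value of joint door_left between 0.1 and 0.7 rad) or (not (y of pumpkin_center in the frame of case above 0 m) and value of joint door_right between 0.1 and 0.7 rad))), for 0.2 s.
3. that door is pushed open to about a right angle (((y of pumpkin_center in the frame of case above 0 m and value of joint door_left above 1.25 rad) or (not (y of pumpkin_center in the frame of case above 0 m) and value of joint door_right above 1.25 rad))), for 0.2 s.
At the end, for the whole second after the job is handed in: The door in front of the pumpkin stands open by more than 1.25 rad (72 degrees) and at rest, the other door is shut (under 0.03 rad), and the pumpkin, spool, bowl, jar and cups are within 15 mm of where they stood (((y of pumpkin_center in the frame of case above 0 m and value of joint door_left above 1.25 rad and velocity of joint door_left between -0.05 and 0.05 rad/s and value of joint door_right below 0.03 rad) or (not (y of pumpkin_center in the frame of case above 0 m) and value of joint door_right above 1.25 rad and velocity of joint door_right between -0.05 and 0.05 rad/s and value of joint door_left below 0.03 rad)) and distance of each of pumpkin_center, spool_center, bowl_center, jar_center, cups_center from where it was at the start of the episode below 0.015 m); the robot touches nothing.
It fails at once if the other door's catch is tripped ((y of pumpkin_center in the frame of case above 0 m and value of joint door_right above 0.06 rad) or (not (y of pumpkin_center in the frame of case above 0 m) and value of joint door_left above 0.06 rad)).
It fails at once if the showcase is struck or forced with more than 60 N (contact force between any of the fingers, the arm and case above 60 N).
It fails at once if the pumpkin, spool, bowl, jar or cups are lifted, pushed or knocked more than 15 mm (distance of any of pumpkin_center, spool_center, bowl_center, jar_center, cups_center from where it was at the start of the episode above 0.015 m).
It also fails if it takes over 48 s, if anything falls off the work surface, if the arm or the gripper's body presses on something with over 40 N, if the wrist force passes 120 N, or if a joint passes its speed limit or range.

## Working session

There is one attempt and no reset: what is moved stays moved. The work goes in short steps, Python scripts to look and compute and a tool call to move; the robot and the scene stay as the last step left them, time stands still between calls to the robot, and variables do not carry over. Pictures are saved under pics/ and viewed, at most 10 in all, crops included, and the job is handed in when it is done.

Besides the shell and the picture viewer there is one more tool, called after "Emit:" by a JSON object that holds its "method" and its "body". play_rows: Moves the arm, as the interface text tells. Scaled input: -1 to 1 covers 30 mm each way for a shift and 0.15 rad each way for a turn. Its arguments: {"type":"object","properties":{"commands":{"type":"string"},"grip":{"type":"number"}},"required":["commands"]}

```bash
mkdir -p pics; cat > h.py <<'E'
import numpy as np, cv2
from station import r, cams
def pt(name,u,v,d=None,z=None):
    i=cams.camera_info(name);K=np.array(i["mtx"]);k=i["k1"];R=np.array(i["R"]);t=np.array(i["t"])
    p=cv2.undistortPoints(np.array([[[u,v]]],float),K,np.array([k,0,0,0.]))[0,0]
    # slope
    ray=R.T@np.array([p[0],p[1],1]);c=-R.T@t
    s=d if z is None else (z-c[2])/ray[2]
    return c+s*ray
E
python3 - <<'E'
from h import *
for n in("scene","top"):
    im,d=cams.capture(n);np.save(n+"_d.npy",d);cv2.imwrite(f"pics/{n}.png",im)
    i=cams.camera_info(n);print(n,-np.array(i["R"]).T@np.array(i["t"]),i["mtx"],i["k1"])
s=r.sense();print(s)
E
```

```text
scene [ 0.24195757 -0.02004313  1.46048915] [[493.40305382   0.         246.67932449]
 [  0.         493.40305382 191.41332506]
 [  0.           0.           1.        ]] 0.005689266151053693
top [0.42733054 0.01636625 1.40684773] [[462.54289301   0.         255.48698011]
 [  0.         462.54289301 189.80786968]
 [  0.           0.           1.        ]] -0.15539861588934212
{'time_s': 0.1, 'joints': array([-5.56570743e+01,  2.20852336e+01,  3.87407968e-01, -2.27508198e-02,
       -6.84100322e+01, -1.48153000e+01]), 'joint_velocities': array([ 0.07517607, -0.10889317,  0.19642915,  0.16974274,  0.00945343,
        0.02074161]), 'effort': array([-4.22900712e-04, -3.91689026e+01,  1.87936825e+01,  4.23191607e+00,
        1.35026968e-02, -7.12971996e-05]), 'tcp_pos': array([ 0.20871076, -0.58851086,  0.19738612]), 'ee_rot': array([[-9.42529331e-01, -3.34122563e-01, -7.57118040e-04],
       [-3.34123398e-01,  9.42527691e-01,  1.76258341e-03],
       [ 1.24685830e-04,  1.91425742e-03, -9.99998160e-01]]), 'wrist_force': array([0.25190675, 0.36084741, 0.07617226]), 'moment': array([-0.01667762,  0.02194164,  0.02154827]), 'gripper_force': 0.0, 'gripper_width': 0.9979525359916449}
```

View pics/scene.png

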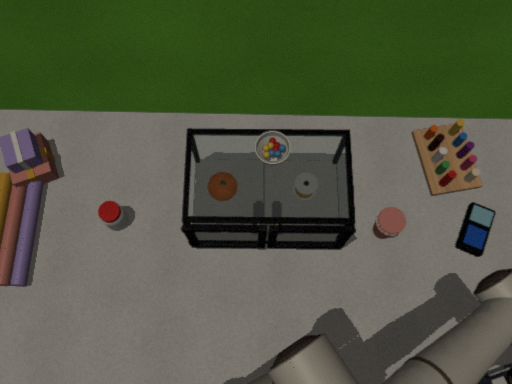

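View pics/top.png

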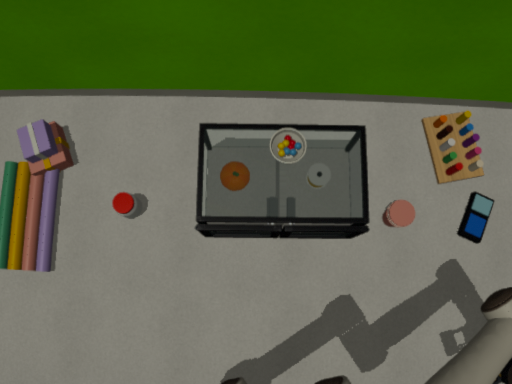

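Both pictures show +y to the left. The pumpkin (scene px 222,186) is in the left compartment and the spool (306,184) in the right one, so the left door is the one to open. Next I'll zoom in on the case top and front.

```bash
python3 - <<'E'
from h import *
a=cv2.imread("pics/top.png")[115:245,185:380];b=cv2.imread("pics/scene.png")[120:255,175:365]
f=lambda x:cv2.convertScaleAbs(cv2.resize(x,(780,540) if x is b else (780,520),interpolation=cv2.INTER_CUBIC),alpha=2)
cv2.imwrite("pics/topc.png",f(a))
for n,px in(("top",[(199,124),(366,127),(367,223),(197,220)]),("scene",[(187,129),(350,129),(353,223),(184,222)])):
    for u,v in px:print(n,u,v,pt(n,u,v,z=.25).round(4))
d=np.load("top_d.npy");print(pt("top",124,203,z=.1),pt("top",399,211,z=.115),d[203,124],d[211,399],pt("top",235,176,z=.06))
g=cv2.cvtColor(cv2.imread("pics/top.png"),cv2.COLOR_BGR2GRAY)
print("depth col 240",[(v,round(float(d[v,240]),3)) for v in range(118,242,2)])
E
```

```text
top 199 124 [0.8196 0.1659 0.25  ]
top 366 127 [ 0.8241 -0.2756  0.25  ]
top 367 223 [ 0.5686 -0.2721  0.25  ]
top 197 220 [0.5661 0.1587 0.25  ]
scene 187 129 [0.82   0.1669 0.25  ]
scene 350 129 [ 0.8286 -0.2726  0.25  ]
scene 353 223 [ 0.5671 -0.2693  0.25  ]
scene 184 222 [0.5604 0.1583 0.25  ]
[0.6273723  0.39199491 0.1       ] [ 0.62141615 -0.40038842  0.115     ] 1.3194283 1.3061483 [0.72373096 0.0747343  0.06      ]
depth col 240 [(118, 1.479), (120, 1.479), (122, 1.472), (124, 1.206), (126, 1.208), (128, 1.208), (130, 1.203), (132, 1.209), (134, 1.205), (136, 1.203), (138, 1.208), (140, 1.201), (142, 1.198), (144, 1.199), (146, 1.2), (148, 1.198), (150, 1.197), (152, 1.198), (154, 1.192), (156, 1.19), (158, 1.194), (160, 1.192), (162, 1.188), (164, 1.191), (166, 1.188), (168, 1.19), (170, 1.188), (172, 1.186), (174, 1.185), (176, 1.187), (178, 1.181), (180, 1.183), (182, 1.184), (184, 1.184), (186, 1.183), (188, 1.178), (190, 1.179), (192, 1.178), (194, 1.175), (196, 1.174), (198, 1.177), (200, 1.173), (202, 1.168), (204, 1.169), (206, 1.171), (208, 1.167), (210, 1.165), (212, 1.163), (214, 1.164), (216, 1.168), (218, 1.164), (220, 1.161), (222, 1.378), (224, 1.163), (226, 1.166), (228, 1.166), (230, 1.158), (232, 1.266), (234, 1.326), (236, 1.349), (238, 1.408), (240, 1.405)]
```

View pics/topc.png

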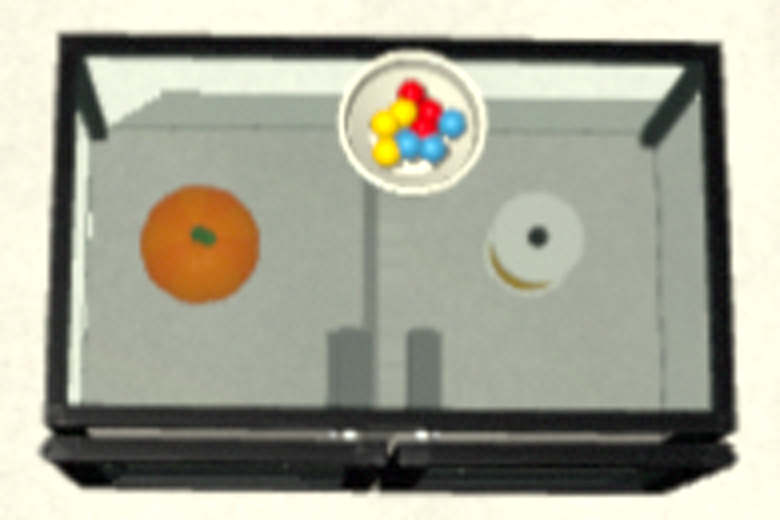

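The crop shows the case top corners at roughly (60,35), (721,44), (736,430) and (47,425), with both doors shut below the front edge. I'll fit the pose of the case.

```bash
python3 - <<'E'
from h import *
from scipy.optimize import least_squares
for n in("top","scene"):
    d=np.load(n+"_d.npy");i=cams.camera_info(n);K=np.array(i["mtx"]);R=np.array(i["R"]);t=np.array(i["t"])
    v,u=np.mgrid[0:384,0:512];p=cv2.undistortPoints(np.stack([u,v],-1).reshape(-1,1,2).astype(float),K,np.array([i["k1"],0,0,0.]))[:,0]
    P=(np.c_[p,np.ones(len(p))]*d.reshape(-1,1)-t)@R
    m=(abs(P[:,2]-.249)<.007)&(P[:,0]>.45)&(P[:,0]<.9)&(abs(P[:,1]+.05)<.3)
    Q=P[m];print(n,m.sum(),np.median(Q[:,2]))
    mm=m.reshape(384,512).astype(np.uint8);mm=cv2.morphologyEx(mm,cv2.MORPH_OPEN,np.ones((2,2)));Q=P[mm.ravel()>0]
    print(cv2.minAreaRect(Q[:,:2].astype(np.float32)))
    # reprojected glass plane edge fit using z=.25 ray intersections
    c=-R.T@t;ray=(np.c_[p,np.ones(len(p))])@R;X=c+ray*((.25-c[2])/ray[:,2])[:,None]
    g=cv2.cvtColor(cv2.imread(f"pics/{n}.png"),cv2.COLOR_BGR2GRAY)
    # edge lines: row/col with max gradient between bright and dark, on each side (subpixel half level)
    def edge(y0,dirn,rng):
        s=np.linspace(*rng,200);xy=np.array([(a,y0) if dirn=='x' else (y0,a) for a in s])
        W=np.c_[xy,np.full(200,.25)];q,_=cv2.projectPoints(W,cv2.Rodrigues(R)[0],t,K,np.array([i["k1"],0,0,0.]))
        val=cv2.remap(g,q[:,0,:1].astype(np.float32),q[:,0,1:].astype(np.float32),cv2.INTER_LINEAR)[:,0].astype(float)
        val=cv2.GaussianBlur(val[:,None],(1,9),2)[:,0];k=np.argmin(np.diff(val));return s[k],val[::20].round()
    yy=np.r_[np.linspace(-.22,-.14,9),np.linspace(.03,.13,9)];E=[edge(y,'x',(.87,.79))[0] for y in yy]
    print("back",np.polyfit(yy+.056,E,1),np.round(E,4))
    xx=np.linspace(.6,.79,15)
    for nm,rg in(("L",(.2,.13)),("Rr",(-.32,-.24))):
        E=[edge(x,'y',rg)[0] for x in xx];print(nm,np.polyfit(xx-.695,E,1),np.round(E,4))
E
```

```text
top 16736 0.2500062388782288
((0.6595401763916016, -0.10272157192230225), (0.4124491512775421, 0.5589310526847839), 10.641603469848633)
back [-0.01642571  0.82567644] [0.829  0.8286 0.8282 0.8282 0.8278 0.8274 0.827  0.8266 0.8266 0.8242
 0.8242 0.8238 0.8234 0.8234 0.823  0.8226 0.8226 0.8242]
L [0.00731288 0.16440201] [0.1638 0.1645 0.1631 0.1638 0.1641 0.1645 0.1652 0.1638 0.1641 0.1648
 0.1652 0.1641 0.1645 0.1652 0.1655]
Rr [ 0.01766728 -0.27516248] [-0.2766 -0.2766 -0.277  -0.2754 -0.2754 -0.2754 -0.2758 -0.2758 -0.2758
 -0.2746 -0.2746 -0.2746 -0.2734 -0.2734 -0.2734]
scene 15782 0.25016209212318996
((0.5793500542640686, -0.12274742126464844), (0.6025288701057434, 0.5708220601081848), 14.395848274230957)
back [-0.0117021   0.82502275] [0.8266 0.8262 0.8258 0.8262 0.8258 0.8278 0.8278 0.827  0.8254 0.8242
 0.8242 0.8238 0.8238 0.8234 0.8234 0.823  0.8226 0.8226]
L [0.00999736 0.16721608] [0.1673 0.1655 0.1666 0.1673 0.1659 0.1666 0.1673 0.1683 0.1666 0.1673
 0.1683 0.1666 0.1673 0.1683 0.169 ]
Rr [ 0.01280085 -0.27301843] [-0.2746 -0.273  -0.2734 -0.2738 -0.2746 -0.2742 -0.273  -0.2738 -0.2718
 -0.2722 -0.273  -0.2734 -0.2714 -0.2718 -0.2718]
```

Fit result: case centre is about (0.695, -0.054), yaw 0.013 rad, and the measured width of 0.440 matches the given one. The left press point is then about (0.543, -0.023, 0.223). I'll go to a standoff in front of it with the fingers shut.

Emit:
{"method": "play_rows", "body": {"commands": "0 0 1 0 0 0;0 0 1 0 0 0;0 0 1 0 0 -0.73;0 0 0.5 0 0 -0.73;0 0 0 0 0 -0.73", "grip": 0}}

```text
time_s: 0.6
tcp_pos: [0.2093, -0.59, 0.3063]
ee_rot: [[-1.0, -0.008, 0.002], [-0.008, 1.0, -0.005], [-0.002, -0.005, -1.0]]
wrist_force: [-0.4, 0.8, -0.7]
gripper_width: 0.63
gripper_force: 0.0
```

Emit:
{"method": "play_rows", "body": {"commands": "0.46 0.94 0 0 0 0;0.46 0.94 0 0 0 0;0.46 0.94 0 0 0 0;0.46 0.94 0 0 0 0;0.46 0.94 0 0 0 0;0.46 0.94 0 0 0 0;0.46 0.94 0 0 0 0;0.46 0.94 0 0 0 0;0.46 0.94 0 0 0 0;0.46 0.94 0 0 0 0;0.46 0.94 0 0 0 0;0.46 0.94 0 0 0 0;0.46 0.94 0 0 0 0;0.46 0.94 0 0 0 0;0.46 0.94 0 0 0 0;0.46 0.94 0 0 0 0;0.46 0.94 0 0 0 0;0.46 0.94 0 0 0 0;0.46 0.94 0 0 0 0;0.46 0.94 0 0 0 0"}}

```text
time_s: 2.6
tcp_pos: [0.485, -0.0237, 0.303]
ee_rot: [[-1.0, -0.012, -0.001], [-0.012, 1.0, 0.0], [0.001, 0.0, -1.0]]
wrist_force: [0.6, -1.5, -0.2]
gripper_width: 0.003
gripper_force: 0.0
```

```bash
python3 - <<'E'
from h import *
s=r.sense();print({k:np.round(s[k],3) for k in("time_s","tcp_pos","ee_rot","wrist_force","gripper_width")})
im,d=cams.capture("wrist");cv2.imwrite("pics/w1.png",im);i=cams.camera_info("wrist");print(-np.array(i["R"]).T@np.array(i["t"]))
E
```

```text
{'time_s': np.float64(2.6), 'tcp_pos': array([ 0.485, -0.024,  0.303]), 'ee_rot': array([[-1.   , -0.012, -0.001],
       [-0.012,  1.   ,  0.   ],
       [ 0.001,  0.   , -1.   ]]), 'wrist_force': array([ 0.598, -1.55 , -0.151]), 'gripper_width': np.float64(0.003)}
[ 0.40702708 -0.02188718  0.48865831]
```

View pics/w1.png

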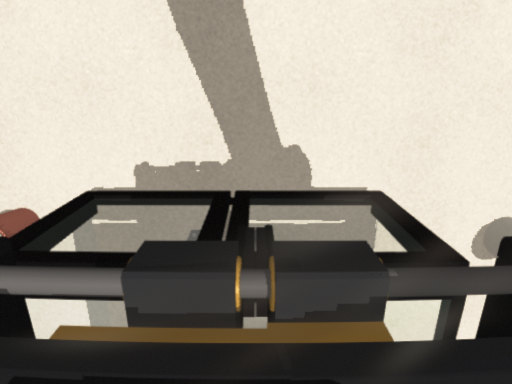

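The wrist view shows the gap between the doors at about column 235 and the fingers at 255, so they are on the left door. Down and forward to near contact.

Emit:
{"method": "play_rows", "body": {"commands": "0 0 -1 0 0 0;0 0 -1 0 0 0;0 0 -1 0 0 0;0.5 0 0 0 0 0;0.3 0 0 0 0 0;0.2 0 0 0 0 0;0.1 0 0 0 0 0;0.1 0 0 0 0 0;0 0 0 0 0 0;0 0 0 0 0 0"}}

```text
time_s: 3.65
tcp_pos: [0.5208, -0.025, 0.2136]
ee_rot: [[-1.0, -0.012, 0.0], [-0.012, 1.0, 0.0], [-0.0, 0.0, -1.0]]
wrist_force: [0.2, 0.3, 0.4]
gripper_width: 0.005
gripper_force: 0.0
```

Emit:
{"method": "play_rows", "body": {"commands": "0.05 0 0 0 0 0;0.05 0 0 0 0 0;0 0 0 0 0 0"}}

```text
time_s: 3.95
tcp_pos: [0.524, -0.025, 0.2134]
ee_rot: [[-1.0, -0.012, 0.0], [-0.012, 1.0, 0.0], [-0.0, 0.0, -1.0]]
wrist_force: [-0.5, -1.5, -0.4]
gripper_width: 0.004
gripper_force: 0.0
```

Emit:
{"method": "play_rows", "body": {"commands": "0.05 0 0 0 0 0;0.05 0 0 0 0 0;0.05 0 0 0 0 0;0.05 0 0 0 0 0;0 0 0 0 0 0"}}

```text
time_s: 4.45
tcp_pos: [0.5301, -0.025, 0.2133]
ee_rot: [[-1.0, -0.012, -0.0], [-0.012, 1.0, -0.0], [0.0, -0.0, -1.0]]
wrist_force: [0.3, -0.3, -1.2]
gripper_width: 0.002
gripper_force: 0.0
```

Emit:
{"method": "play_rows", "body": {"commands": "0.05 0 0 0 0 0;0 0 0 0 0 0"}}

```text
time_s: 4.65
tcp_pos: [0.5315, -0.025, 0.2133]
ee_rot: [[-1.0, -0.012, -0.0], [-0.012, 1.0, -0.0], [0.0, -0.0, -1.0]]
wrist_force: [-0.9, -0.7, 0.2]
gripper_width: 0.004
gripper_force: 0.0
```

Emit:
{"method": "play_rows", "body": {"commands": "0.05 0 0 0 0 0;0 0 0 0 0 0"}}

```text
time_s: 4.85
tcp_pos: [0.5317, -0.0251, 0.2133]
ee_rot: [[-1.0, -0.012, -0.003], [-0.012, 1.0, -0.0], [0.003, -0.0, -1.0]]
wrist_force: [-4.2, 1.4, 1.6]
gripper_width: 0.006
gripper_force: 2.1
```

Emit:
{"method": "play_rows", "body": {"commands": "0.05 0 0 0 0 0;0 0 0 0 0 0"}}

```text
time_s: 5.05
tcp_pos: [0.5323, -0.0251, 0.2133]
ee_rot: [[-1.0, -0.012, -0.005], [-0.012, 1.0, -0.0], [0.005, -0.0, -1.0]]
wrist_force: [-6.7, 1.4, 4.4]
gripper_width: 0.004
gripper_force: 3.4
```

Emit:
{"method": "play_rows", "body": {"commands": "0.05 0 0 0 0 0;0.05 0 0 0 0 0;0 0 0 0 0 0"}}

```text
time_s: 5.35
tcp_pos: [0.5351, -0.0252, 0.2132]
ee_rot: [[-1.0, -0.012, -0.005], [-0.012, 1.0, -0.0], [0.005, -0.0, -1.0]]
wrist_force: [-6.4, 0.7, 3.9]
gripper_width: 0.005
gripper_force: 3.5
```

Emit:
{"method": "play_rows", "body": {"commands": "0.05 0 0 0 0 0;0 0 0 0 0 0"}}

```text
time_s: 5.55
tcp_pos: [0.5363, -0.0252, 0.2132]
ee_rot: [[-1.0, -0.012, -0.006], [-0.012, 1.0, -0.0], [0.006, -0.0, -1.0]]
wrist_force: [-8.0, 1.5, 5.5]
gripper_width: 0.006
gripper_force: 3.9
```

Emit:
{"method": "play_rows", "body": {"commands": "0.05 0 0 0 0 0;0 0 0 0 0 0"}}

```text
time_s: 5.75
tcp_pos: [0.5374, -0.0253, 0.2132]
ee_rot: [[-1.0, -0.012, -0.007], [-0.012, 1.0, -0.001], [0.007, -0.0, -1.0]]
wrist_force: [-9.1, 1.6, 5.7]
gripper_width: 0.008
gripper_force: 4.3
```

Emit:
{"method": "play_rows", "body": {"commands": "0.05 0 0 0 0 0;0 0 0 0 0 0"}}

```text
time_s: 5.95
tcp_pos: [0.5374, -0.0253, 0.2132]
ee_rot: [[-1.0, -0.012, -0.01], [-0.012, 1.0, -0.001], [0.01, -0.001, -1.0]]
wrist_force: [-12.9, 3.7, 7.7]
gripper_width: 0.004
gripper_force: 6.0
```

The door is at its stop, so the catch should have tripped. Drawing back now.

Emit:
{"method": "play_rows", "body": {"commands": "-0.15 0 0 0 0 0;-0.2 0 0 0 0 0;-0.2 0 0 0 0 0;-0.2 0 0 0 0 0;-0.2 0 0 0 0 0;-0.2 0 0 0 0 0;-0.2 0 0 0 0 0;-0.2 0 0 0 0 0;-0.2 0 0 0 0 0;-0.3 0 0 0 0 0;-0.3 0 0 0 0 0;-0.3 0 0 0 0 0;-0.3 0 0 0 0 0;0 0 1 0 0 0;0 0 1 0 0 0;0 0 1 0 0 0;0 0 0 0 0 0;0 0 0 0 0 0"}}

```text
time_s: 7.75
tcp_pos: [0.4531, -0.0248, 0.3037]
ee_rot: [[-1.0, -0.012, 0.001], [-0.012, 1.0, 0.001], [-0.001, 0.001, -1.0]]
wrist_force: [-0.1, -0.0, -1.3]
gripper_width: 0.002
gripper_force: 0.0
```

```bash
python3 - <<'E'
from h import *
im,d=cams.capture("scene");cv2.imwrite("pics/s2.png",cv2.convertScaleAbs(cv2.resize(im[115:265,165:365],(800,600),interpolation=cv2.INTER_CUBIC),alpha=2))
E
```

```text
(no output)
```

View pics/s2.png

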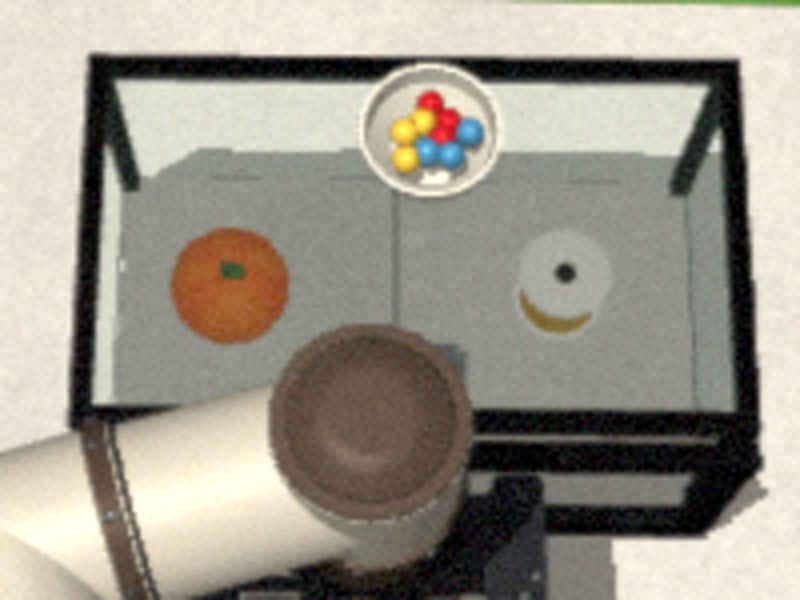

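The arm hides the left door, so I'll move aside to the right, above door height, and look again.

Emit:
{"method": "play_rows", "body": {"commands": "-1 -1 0 0 0 0;-1 -1 0 0 0 0;-0.5 -1 0 0 0 0;0 -1 0 0 0 0;0 -1 0 0 0 0;0 -1 0 0 0 0;0 -1 0 0 0 0;0 0 0 0 0 0"}}

```text
time_s: 8.6
tcp_pos: [0.3774, -0.237, 0.3014]
ee_rot: [[-1.0, -0.008, -0.004], [-0.008, 1.0, 0.001], [0.004, 0.001, -1.0]]
wrist_force: [0.4, -0.0, 0.1]
gripper_width: 0.005
gripper_force: 0.0
```

```bash
python3 - <<'E'
from h import *
for n in("top","scene"):
    im,d=cams.capture(n);c=im[130:270,165:365];cv2.imwrite(f"pics/{n}3.png",cv2.convertScaleAbs(cv2.resize(c,None,fx=2.8,fy=4,interpolation=cv2.INTER_CUBIC) if 0 else cv2.resize(c,(400,280),interpolation=cv2.INTER_CUBIC),alpha=2.2))
a=np.vstack([cv2.imread("pics/top3.png"),cv2.imread("pics/scene3.png")]);cv2.imwrite("pics/both3.png",a)
E
```

```text
(no output)
```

View pics/both3.png

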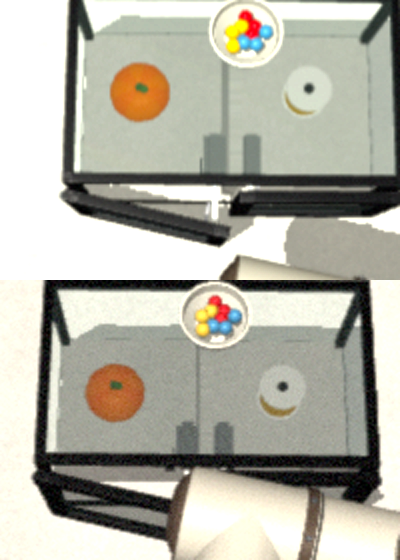

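The left door is ajar, with its free edge at about (230,230) in the top crop (pixel 280,245). The right door is shut.

```bash
python3 - <<'E'
from h import *
for u,v in((65,190),(230,228),(222,242),(120,200)):print(u,v,pt("top",165+u/2,130+v/2,z=.248).round(4))
C=np.array([.6953,-.054]);c,s=np.cos(.013),np.sin(.013);Rz=np.array([[c,-s],[s,c]])
for th in(.2,.25,.3):
    H=np.array([-.144,.218]);f=H+.215*np.array([-np.sin(th),-np.cos(th)]);n=np.array([np.cos(th),-np.sin(th)])*.008
    print(th,[(C+Rz@p).round(4) for p in(f+n,f-n)])
E
```

```text
65 190 [0.5537 0.1571 0.248 ]
230 228 [ 0.5112 -0.0514  0.248 ]
222 242 [ 0.4935 -0.0417  0.248 ]
120 200 [0.543  0.0873 0.248 ]
0.2 [array([ 0.5164, -0.0506]), array([ 0.5006, -0.0477])]
0.25 [array([ 0.5058, -0.0488]), array([ 0.4902, -0.045 ])]
0.3 [array([ 0.4953, -0.0464]), array([ 0.4799, -0.0418])]
```

Emit:
{"method": "play_rows", "body": {"commands": "0.78 1 0 0 0 0;0.78 1 0 0 0 0;0.78 1 0 0 0 0;0.78 1 0 0 0 0;0.78 1 0 0 0 0;0.78 1 0 0 0 0;0.78 1 0 0 0 0;0 0 0 0 0 0;0 0 0 0 0 0;0 0 0 0 0 0"}}

```text
time_s: 9.7
tcp_pos: [0.5414, -0.0249, 0.3032]
ee_rot: [[-1.0, -0.013, -0.001], [-0.013, 1.0, -0.0], [0.001, -0.0, -1.0]]
wrist_force: [0.1, -0.5, 1.1]
gripper_width: 0.006
gripper_force: 0.0
```

Descending carefully behind the door.

Emit:
{"method": "play_rows", "body": {"commands": "0 0 -0.7 0 0 0;0 0 -0.7 0 0 0;0 0 -0.4 0 0 0;0 0 -0.3 0 0 0;0 0 -0.3 0 0 0;0 0 0 0 0 0"}}

```text
time_s: 10.3
tcp_pos: [0.5416, -0.0253, 0.2305]
ee_rot: [[-1.0, -0.012, -0.002], [-0.012, 1.0, -0.0], [0.002, -0.0, -1.0]]
wrist_force: [0.6, -0.2, -0.1]
gripper_width: 0.006
gripper_force: 0.0
```

Emit:
{"method": "play_rows", "body": {"commands": "0 0 -0.4 0 0 0;0 0 -0.3 0 0 0;0 0 0 0 0 0;0 0 0 0 0 0"}}

```text
time_s: 10.7
tcp_pos: [0.5422, -0.0251, 0.2102]
ee_rot: [[-1.0, -0.012, -0.0], [-0.012, 1.0, -0.0], [0.0, -0.0, -1.0]]
wrist_force: [-0.1, 0.1, -0.0]
gripper_width: 0.005
gripper_force: 0.0
```

```bash
python3 - <<'E'
import numpy as np
C=np.array([.6953,-.054]);R=lambda a:np.array([[np.cos(a),-np.sin(a)],[np.sin(a),np.cos(a)]])
p=np.array([.5422,-.0251])
for th in[.25,.4,.55,.7,.85,1,1.15,1.3,1.4,1.48]:
    c,s=np.cos(th),np.sin(th);L=.19-.03*min(1,th/1.2)
    q=C+R(.013)@(np.array([-.144,.218])+L*np.array([-s,-c])+np.array([c,-s])*(.008+.0095*c+.015*s))
    print(th,q.round(4),((q-p)/.03).round(2),np.hypot(*q).round(3));p=q
E
```

```text
0.25 [ 0.5257 -0.0214] [-0.55  0.12] 0.526
0.4 [ 0.5015 -0.0131] [-0.81  0.28] 0.502
0.55 [ 0.4789 -0.0016] [-0.75  0.38] 0.479
0.7 [0.4583 0.0129] [-0.68  0.48] 0.459
0.85 [0.4403 0.0301] [-0.6   0.57] 0.441
1 [0.425  0.0497] [-0.51  0.65] 0.428
1.15 [0.4129 0.0711] [-0.4   0.72] 0.419
1.3 [0.4019 0.0933] [-0.37  0.74] 0.413
1.4 [0.3956 0.1089] [-0.21  0.52] 0.41
1.48 [0.3918 0.1219] [-0.13  0.43] 0.41
```

Each segment takes two rows, with a stop partway to check.

Emit:
{"method": "play_rows", "body": {"commands": "-0.28 0.06 0 0 0 0;-0.27 0.06 0 0 0 0;-0.4 0.14 0 0 0 0;-0.41 0.14 0 0 0 0;-0.38 0.19 0 0 0 0;-0.37 0.19 0 0 0 0;-0.34 0.24 0 0 0 0;-0.34 0.24 0 0 0 0;0 0 0 0 0 0"}}

```text
time_s: 11.6
tcp_pos: [0.4572, 0.0137, 0.2105]
ee_rot: [[-1.0, -0.014, 0.0], [-0.014, 1.0, 0.001], [-0.0, 0.001, -1.0]]
wrist_force: [0.8, -0.6, 0.7]
gripper_width: 0.004
gripper_force: 0.0
```

Emit:
{"method": "play_rows", "body": {"commands": "-0.3 0.28 0 0 0 0;-0.3 0.29 0 0 0 0;-0.25 0.32 0 0 0 0;-0.26 0.33 0 0 0 0;-0.2 0.36 0 0 0 0;-0.2 0.36 0 0 0 0;-0.18 0.37 0 0 0 0;-0.19 0.37 0 0 0 0;-0.1 0.26 0 0 0 0;-0.11 0.26 0 0 0 0;-0.06 0.21 0 0 0 0;-0.07 0.22 0 0 0 0;0 0 0 0 0 0;0 0 0 0 0 0"}}

```text
time_s: 13.0
tcp_pos: [0.3918, 0.1218, 0.2102]
ee_rot: [[-1.0, -0.013, -0.0], [-0.013, 1.0, -0.0], [0.0, -0.0, -1.0]]
wrist_force: [0.5, 0.4, 0.2]
gripper_width: 0.002
gripper_force: 0.0
```

```bash
python3 - <<'E'
from h import *
for n in("top","scene"):
    im,d=cams.capture(n);c=im[130:290,165:365];cv2.imwrite(f"pics/{n}4.png",cv2.convertScaleAbs(cv2.resize(c,(375,300),interpolation=cv2.INTER_CUBIC),alpha=2.2))
a=np.vstack([cv2.imread("pics/top4.png"),cv2.imread("pics/scene4.png")]);cv2.imwrite("pics/both4.png",a)
E
```

```text
(no output)
```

View pics/both4.png

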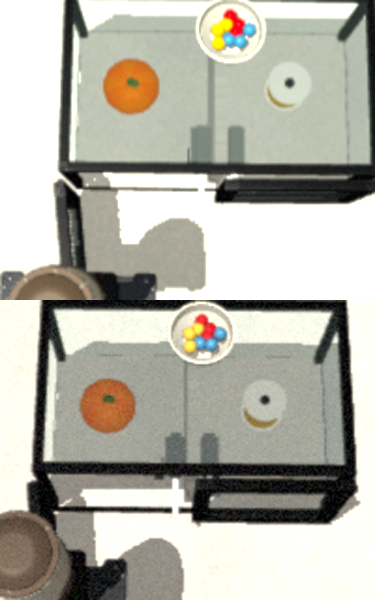

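The left door stands near a right angle (top crop column 65) and the right door is still shut. Backing off towards -y, then up.

Emit:
{"method": "play_rows", "body": {"commands": "0 -0.3 0 0 0 0;0 -0.7 0 0 0 0;0 -1 0 0 0 0;0 0 1 0 0 0;0 0 1 0 0 0;0 0 1 0 0 0;0 -1 0 0 0 0;0 -1 0 0 0 0;0 -1 0 0 0 0;0 -1 0 0 0 0;0 -1 0 0 0 0;0 -1 0 0 0 0;0 -1 0 0 0 0;0 0 0 0 0 0;0 0 0 0 0 0;0 0 0 0 0 0"}}

```text
time_s: 14.7
tcp_pos: [0.3917, -0.1482, 0.3003]
ee_rot: [[-1.0, -0.012, -0.0], [-0.012, 1.0, 0.0], [0.0, 0.0, -1.0]]
wrist_force: [0.1, 0.3, -0.7]
gripper_width: 0.002
gripper_force: 0.0
```

```bash
python3 - <<'E'
from h import *
im,d=cams.capture("top");cv2.imwrite("pics/f.png",cv2.convertScaleAbs(cv2.resize(im[110:290,165:405],(800,600),interpolation=cv2.INTER_CUBIC),alpha=2.2))
E
```

```text
(no output)
```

View pics/f.png

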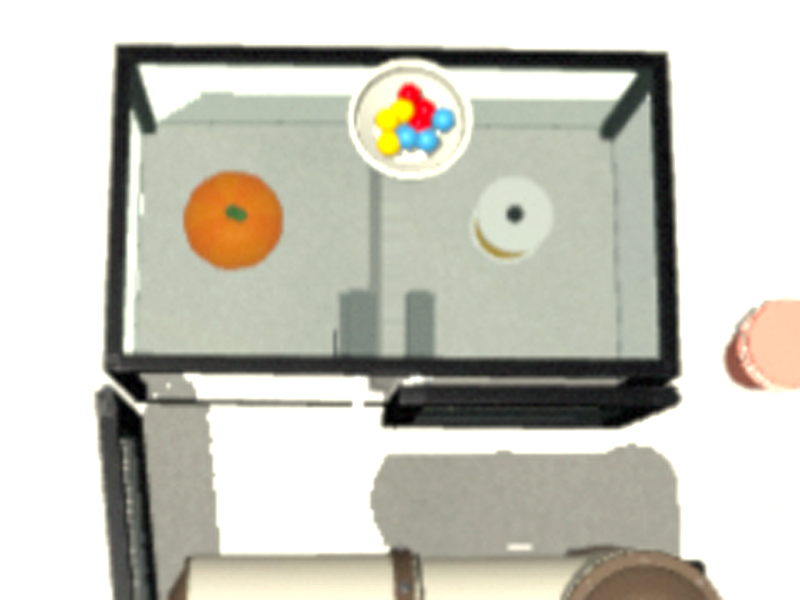

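The left door stands at about 85° (top edge from (103,390) to (118,600)). The right door is shut and nothing else has moved, so I'm handing it in.

```bash
python3 -c "
from station import r
print(r.finish_job())"
```

```text
the job is handed in; nothing more can be done
None
```

I handed the job in with the pumpkin's door (the left one) pressed, popped ajar and pushed open to about 85°; the right door stayed shut and nothing visibly moved, but no verdict came back.

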